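Clear the shaker, load the heavy tin and start it

ROBOT

A 7-joint arm with a two-finger parallel gripper is mounted at the origin on a cart in front of the work surface, level with it; the furniture and walls round the work are solid. World frame = base frame: x ahead of the robot, y to its left, z up, the work surface at z = 0. Lengths are in m, angles in rad, forces in N, time in s.
With the tool pointing down it reaches from about 0.425 to 0.925 m from the base axis. Payload 6.8 kg.
Tool frame: the origin (TCP) lies on the front face of the gripper's body, between the roots of the fingers; the fingertips stand 73 mm ahead of it and the grasp point (between the pads) lies 54 mm ahead of it; z points along the fingers, y is the line along which they close (so a half turn about z gives the same grasp; the last joint's range is limited). The gripper opens to 85 mm and grips with 20 to 120 N. Pads are 22 mm wide; open, the fingers measure 114 mm over their backs; the gripper's body (76 mm by 85 mm) begins 54 mm behind the grasp point. The pads swing forward as they close: fully open they stand 13 mm farther back than shut.
Start: joints at [-1.418, 0.477, 0.022, 1.555, -0.011, 1.109, -0.083], TCP at [0.174, 0.652, 0.304] pointing down, gripper open.
Joint ranges: [-2.96, 2.96], [-0.34, 2.1], [-1.41, 1.46], [0.24, 2.44], [-1.37, 4.51], [0.17, 1.92], [-2.96, 2.96]. Speed limits (rad/s): [2.39, 2.39, 3.14, 3.14, 3.14, 3.14, 3.14].

INTERFACE

Orientations are given as a 3x3 rotation matrix whose columns are the frame's x, y, z axes.
In Python, from workcell import r, vision, kinematics gives the robot as it stands (r), with the cameras (vision) and the kinematics (kinematics). Calls block until the motion is done:
- r.reach(position, orientation): joint-space move of the TCP to a pose.
- r.servo_line(position, attitude=None, v=0.15): straight line of the TCP; attitude=None keeps the orientation; v is the mean speed in m/s.
- r.goto_joints(angles): joint-space move.
- r.open_gripper() and r.clamp(effort=None): open the fingers fully, or close them until they stop; effort is the grip in N (None keeps the last).
- r.sleep(seconds).
- kinematics.ik(position, orientation): joint angles nearest the present ones, or None.
- vision.capture(name): name is "scene" or "top"; returns the picture (384x512x3 uint8, red, green, blue); there is no depth.
- vision.camera_model(name): a dict with "fx", "fy", "cx", "cy" (pixels), "D" ([k1, k2, p1, p2, k3] as OpenCV has them; the pictures are not rectified), "R" (3x3) and "t" (3): a world point X has camera coordinates R X + t. Camera axes: x right, y down, z forward; pixel columns grow to the right and rows downward; lengths in m; the calibration is good to about 2 mm. A picture is of the moment at which its call begins. camera_model takes no time and is no camera call.
A pose or a line that the arm cannot do raises r.IKError and nothing moves.
- r.job_done(): hands the job in; it is judged then, once.
Readings, each from a call of its own:
- r.current_clock(): time.
- r.current_qpos(): joint angles.
- r.current_joint_velocities(): joint speeds.
- r.current_effort(): joint torques, N m.
- r.current_position(): TCP position.
- r.current_tcp_rot(): TCP orientation.
- r.current_ft_force(): force on the tool from outside, world axes, zero at the start.
- r.current_ft_torque(): the same for the moment, N m.
- r.current_opening(): finger opening in m.
- r.current_gripper_force(): force on a finger pad.
Only numpy, scipy, OpenCV 4.12 (cv2) and the standard library are available. Lean on these libraries where they do the work, as an engineer would, in place of code of your own. Each camera call takes 0.05 s, during which the arm holds its last target. There are 200 camera calls.

TASK

Take the white jar off the shaker's deck and stand it in the vacant place on the bench mat. Of the three identical closed tins on the mat one is loaded and clearly heavier: find it by lifting, stand it squarely in the middle of the deck between the rails, let go, and only then press the shaker's flat round start button fully down and let it spring back. Keep everything upright, leave each empty tin where it stood, and do not push the mushroom stop button or disturb the other bottles and the beaker.

Things in the scene. Friction and masses are not known exactly. Their poses are not given: they have to be found in the camera images.
- tin_1: closed rectangular plain metal tin with a flat lid, 86 mm (its x) by 56 mm (its y) by 70 mm tall, one of three that look identical; body origin at the centre of its underside, z up. Grasp it across the 56 mm width from above. Two of the tins are empty and weigh about 0.17 kg, one (any of the three, changing from run to run) is loaded and weighs 0.5 to 0.75 kg.
- tin_2: closed rectangular plain metal tin with a flat lid, 86 mm (its x) by 56 mm (its y) by 70 mm tall, one of three that look identical; body origin at the centre of its underside, z up. Grasp it across the 56 mm width from above. Two of the tins are empty and weigh about 0.17 kg, one (any of the three, changing from run to run) is loaded and weighs 0.5 to 0.75 kg.
- tin_3: closed rectangular plain metal tin with a flat lid, 86 mm (its x) by 56 mm (its y) by 70 mm tall, one of three that look identical; body origin at the centre of its underside, z up. Grasp it across the 56 mm width from above. Two of the tins are empty and weigh about 0.17 kg, one (any of the three, changing from run to run) is loaded and weighs 0.5 to 0.75 kg.
- bench_mat: thin dark rubber mat, 190 (x) x 360 (y) x 3 mm, fixed; origin at the centre of its underside. The three tins and an amber bottle stand on it, centres 0.10 m or more apart, with one vacant place among or beside them. Mat and shaker swap sides between runs. On the right a laboratory balance 84 mm tall stands close behind (front face at x = 0.58 m, y = -0.15 to -0.39 m).
- shaker: white bench shaker, fixed, housing 160 (its x, depth) x 270 (its y) x 50 mm tall with its top at z = 50 mm; origin at the centre of its underside, x pointing away from the robot. On its top: the sprung steel deck on the +y half (centre at y = +62 mm), the control panel on the -y half with the start button (x -35, y -78 mm) and the mushroom stop button (x +42, y -78 mm).
- deck_top (a point): centre of the upper face of the shaker's steel deck, a plate 120 (x) x 100 (y) mm, axes as the shaker's, 63 mm above the worktop when up. Two rails along x, standing 9 mm above the plate, with inner faces at y = +/-37 mm: the tin stands between them, long side along the rails (9 mm play on each side).
- deck (a joint): sinking of the sprung deck in m: 0 up, 0.006 fully down. It starts to sink at 2.7 N of load and is fully down at 4.3 N: the loaded tin takes it down, an empty one does not.
- start_button_top (a point): centre of the top of the start button: low, flat, round cap of 32 mm diameter standing 10 mm out of a round black housing of 48 mm diameter, top 72 mm above the worktop when up; it is pressed straight down.
- start_button (a joint): travel of the start button in m: 0 up, 0.006 fully down (takes 5 N); springs back.
- stop_top (a point): centre of the top of the stop button: mushroom head of 40 mm diameter, its top 37 mm above the panel, 77 mm behind the start button; leave it alone.
- stop_button (a joint): travel of the stop button in m: 0 up, 0.003 fully down; springs back.
- hdpe_jar: white plastic jar with white ribbed cap, 97 mm tall, body 58 mm in diameter up to 70 mm, cap 48 mm above that, 0.14 kg; it stands on the shaker's deck at the start (too light to sink it); origin at the centre of its underside (as for the bottles and the beaker). The mat has one vacant place of about the spacing of the others, anywhere among them, for it.
- amber_bottle_1: amber bottle with black cap, 51 mm diameter, 116 mm tall, on the mat among the tins; bystander
- oil_tall: slim bottle with black cap, 47 mm diameter, 155 mm tall, on the worktop between mat and shaker, farther back; bystander
- orange_beaker: small glass beaker, 66 mm diameter, 67 mm tall, behind on the left; bystander
- stock_0: small brown bottle with black cap, 42 mm diameter, 90 mm tall, on the worktop behind; bystander

How it is judged:
On the way, in this order (a step that is already met when the one before it is completed fails the run):
1. the loaded tin stands on the shaker deck between the rails, let go, and the deck has sunk under it (value of joint deck above 0.0045 m and ((x of tin_1 in the frame of deck_top between -0.02 and 0.02 m and y of tin_1 in the frame of deck_top between -0.013 and 0.013 m and z of tin_1 in the frame of deck_top between -0.004 and 0.004 m and angle between tin_1's own z axis and vertical below 0.08 rad and angle between the x axis of tin_1 and the x axis of deck_top, either way round below 0.2 rad) or (x of tin_2 in the frame of deck_top between -0.02 and 0.02 m and y of tin_2 in the frame of deck_top between -0.013 and 0.013 m and z of tin_2 in the frame of deck_top between -0.004 and 0.004 m and angle between tin_2's own z axis and vertical below 0.08 rad and angle between the x axis of tin_2 and the x axis of deck_top, either way round below 0.2 rad) or (x of tin_3 in the frame of deck_top between -0.02 and 0.02 m and y of tin_3 in the frame of deck_top between -0.013 and 0.013 m and z of tin_3 in the frame of deck_top between -0.004 and 0.004 m and angle between tin_3's own z axis and vertical below 0.08 rad and angle between the x axis of tin_3 and the x axis of deck_top, either way round below 0.2 rad)) and contact force between the arm and deck below 0.1 N and contact force between the fingers and tin_1 below 0.1 N and contact force between the fingers and tin_2 below 0.1 N and contact force between the fingers and tin_3 below 0.1 N), for 0.3 s.
2. the start button is pressed fully down with the loaded tin on the deck (value of joint start_button above 0.0052 m and value of joint deck above 0.0045 m), for 0.05 s.
At the end, for the whole second after the job is handed in: The loaded tin stands flat between the rails of the sunken deck, within 20 mm along, 13 mm across and 0.2 rad of its centre and direction; empty tins upright within 40 mm of their start; the white jar upright with its centre over the mat; tins and jar at rest; both buttons up (under 1 mm) (x of hdpe_jar in the frame of bench_mat between -0.095 and 0.095 m and y of hdpe_jar in the frame of bench_mat between -0.18 and 0.18 m and height (world z) of hdpe_jar below 0.008 m and angle between hdpe_jar's own z axis and vertical below 0.08 rad and linear speed of each of hdpe_jar, tin_1, tin_2, tin_3 below 0.02 m/s and value of joint deck above 0.0045 m and ((x of tin_1 in the frame of deck_top between -0.02 and 0.02 m and y of tin_1 in the frame of deck_top between -0.013 and 0.013 m and z of tin_1 in the frame of deck_top between -0.004 and 0.004 m and angle between tin_1's own z axis and vertical below 0.08 rad and angle between the x axis of tin_1 and the x axis of deck_top, either way round below 0.2 rad) or (x of tin_2 in the frame of deck_top between -0.02 and 0.02 m and y of tin_2 in the frame of deck_top between -0.013 and 0.013 m and z of tin_2 in the frame of deck_top between -0.004 and 0.004 m and angle between tin_2's own z axis and vertical below 0.08 rad and angle between the x axis of tin_2 and the x axis of deck_top, either way round below 0.2 rad) or (x of tin_3 in the frame of deck_top between -0.02 and 0.02 m and y of tin_3 in the frame of deck_top between -0.013 and 0.013 m and z of tin_3 in the frame of deck_top between -0.004 and 0.004 m and angle between tin_3's own z axis and vertical below 0.08 rad and angle between the x axis of tin_3 and the x axis of deck_top, either way round below 0.2 rad)) and ((x of tin_1 in the frame of deck_top between -0.02 and 0.02 m and y of tin_1 in the frame of deck_top between -0.013 and 0.013 m and z of tin_1 in the frame of deck_top between -0.004 and 0.004 m and angle between tin_1's own z axis and vertical below 0.08 rad and angle between the x axis of tin_1 and the x axis of deck_top, either way round below 0.2 rad) or (distance of tin_1 from where it was at the start of the episode below 0.04 m and angle between tin_1's own z axis and vertical below 0.08 rad)) and ((x of tin_2 in the frame of deck_top between -0.02 and 0.02 m and y of tin_2 in the frame of deck_top between -0.013 and 0.013 m and z of tin_2 in the frame of deck_top between -0.004 and 0.004 m and angle between tin_2's own z axis and vertical below 0.08 rad and angle between the x axis of tin_2 and the x axis of deck_top, either way round below 0.2 rad) or (distance of tin_2 from where it was at the start of the episode below 0.04 m and angle between tin_2's own z axis and vertical below 0.08 rad)) and ((x of tin_3 in the frame of deck_top between -0.02 and 0.02 m and y of tin_3 in the frame of deck_top between -0.013 and 0.013 m and z of tin_3 in the frame of deck_top between -0.004 and 0.004 m and angle between tin_3's own z axis and vertical below 0.08 rad and angle between the x axis of tin_3 and the x axis of deck_top, either way round below 0.2 rad) or (distance of tin_3 from where it was at the start of the episode below 0.04 m and angle between tin_3's own z axis and vertical below 0.08 rad)) and value of joint each of start_button, stop_button below 0.001 m); the robot touches nothing.
It fails at once if the start button is pressed while no loaded tin is on the deck (deck up) (value of joint start_button above 0.003 m and value of joint deck below 0.003 m).
It fails at once if the mushroom stop button is pushed (value of joint stop_button above 0.0015 m).
It fails at once if a tin is tipped (more than 0.5 rad) (angle between any of tin_1, tin_2, tin_3's own z axis and vertical above 0.5 rad).
It fails at once if the white jar is knocked over (angle between hdpe_jar's own z axis and vertical above 0.5 rad).
It fails at once if a bystander (bottle, beaker) is shifted more than 30 mm or knocked over (distance of any of amber_bottle_1, oil_tall, orange_beaker, stock_0 from where it was at the start of the episode above 0.03 m or angle between any of amber_bottle_1, oil_tall, orange_beaker, stock_0's own z axis and vertical above 0.4 rad).
It also fails if it takes over 72 s, if anything falls off the work surface, if the arm or the gripper's body presses on something with over 40 N, if the wrist force passes 120 N, or if a joint passes its speed limit or range.

## Working session

There is one attempt and no reset: what is moved stays moved. The work goes in short steps, each a Python script; the robot and the scene stay as the last script left them, time stands still between calls to the robot, and variables do not carry over. Pictures are saved under pics/ and viewed, at most 10 in all, crops included, and the job is handed in when it is done.

```bash
mkdir -p pics; ls
python3 - <<'E'
from workcell import r, vision, kinematics
import cv2,numpy as np
np.set_printoptions(precision=4,suppress=True)
for n in ("scene","top"):
    im=vision.capture(n); cv2.imwrite(f"pics/{n}0.png",im[:,:,::-1])
    print(n,vision.camera_model(n))
print(r.current_clock(),r.current_position(),r.current_tcp_rot(),r.current_ft_force())
E
```

```text
pics
workcell.py
scene {'fx': 421.4229944574658, 'fy': 421.4229944574658, 'cx': 266.01624336825546, 'cy': 188.6450171988711, 'D': array([0.0172, 0.    , 0.    , 0.    , 0.    ]), 'R': array([[ 0.7206, -0.6933, -0.004 ],
       [-0.3432, -0.3517, -0.8709],
       [ 0.6024,  0.629 , -0.4914]]), 't': array([-0.4032,  0.2493,  0.9555])}
top {'fx': 409.84798111606455, 'fy': 409.84798111606455, 'cx': 249.9372669508934, 'cy': 188.37695301361387, 'D': array([-0.1242,  0.    ,  0.    ,  0.    ,  0.    ]), 'R': array([[ 0.0519, -0.9986,  0.006 ],
       [-0.9743, -0.052 , -0.219 ],
       [ 0.219 ,  0.0055, -0.9757]]), 't': array([-0.0467,  0.565 ,  1.4057])}
0.1 [0.1739 0.6518 0.303 ] [[-0.9662  0.2579 -0.0003]
 [ 0.2579  0.9662 -0.0016]
 [-0.0001 -0.0016 -1.    ]] [-0.5549  0.4269 -0.3669]
```

View pics/scene0.png

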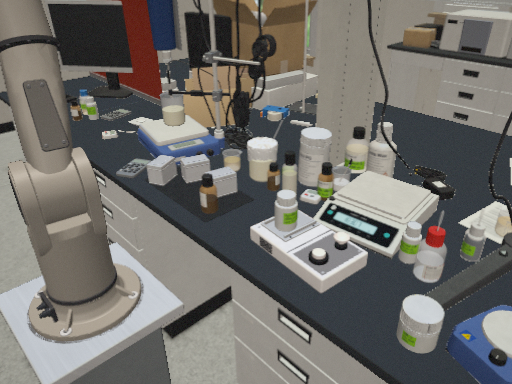

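View pics/top0.png

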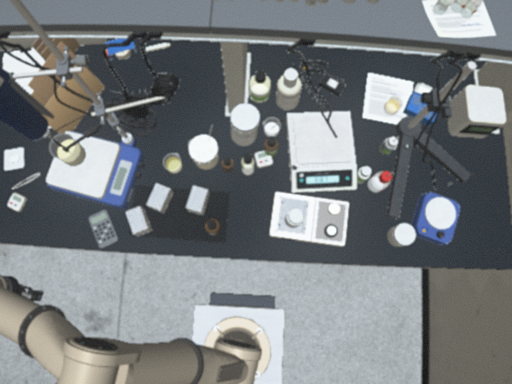

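The scene view shows the mat on the left, with tins near (162,170), (195,168) and (222,182) and the amber bottle at (208,195). The shaker is at (308,245) with the jar at (287,210). In the top view the tins are at (159,197), (197,200) and (138,221), the bottle at (212,227), and the shaker at (310,219) with the jar at (294,216). I'll enlarge both.

Run:
```python
import cv2
def crop(n,x0,x1,y0,y1,s):
    im=cv2.imread(f"pics/{n}0.png")[y0:y1,x0:x1]
    im=cv2.resize(im,None,fx=s,fy=s,interpolation=cv2.INTER_CUBIC)
    for x in range(x0,x1,10):
        cv2.line(im,((x-x0)*s,0),((x-x0)*s,8 if x%20 else 16),(0,255,255),1)
        if x%20==0: cv2.putText(im,str(x),((x-x0)*s+2,24),0,.4,(0,255,255),1)
    for y in range(y0,y1,10):
        cv2.line(im,(0,(y-y0)*s),(8 if y%20 else 16,(y-y0)*s),(0,255,255),1)
        if y%20==0: cv2.putText(im,str(y),(18,(y-y0)*s+4),0,.4,(0,255,255),1)
    return im
import numpy as np
a=crop("top",110,240,150,250,6); cv2.imwrite("pics/c1.png",a)
b=crop("scene",110,260,130,220,5); cv2.imwrite("pics/c2.png",b)
c=crop("top",255,365,180,250,5); d=crop("scene",240,380,180,290,4)
h=np.zeros((c.shape[0]+0,0,3),np.uint8)
w=max(c.shape[1],d.shape[1]); 
P=lambda i:cv2.copyMakeBorder(i,0,0,0,w-i.shape[1],0)
e=np.vstack([P(c),P(d)]);print(e.shape)
cv2.imwrite("pics/c3.png",e if e.shape[0]<=600 else cv2.resize(e,None,fx=600/e.shape[0],fy=600/e.shape[0]))
```

```text
(790, 560, 3)
```

View pics/c1.png

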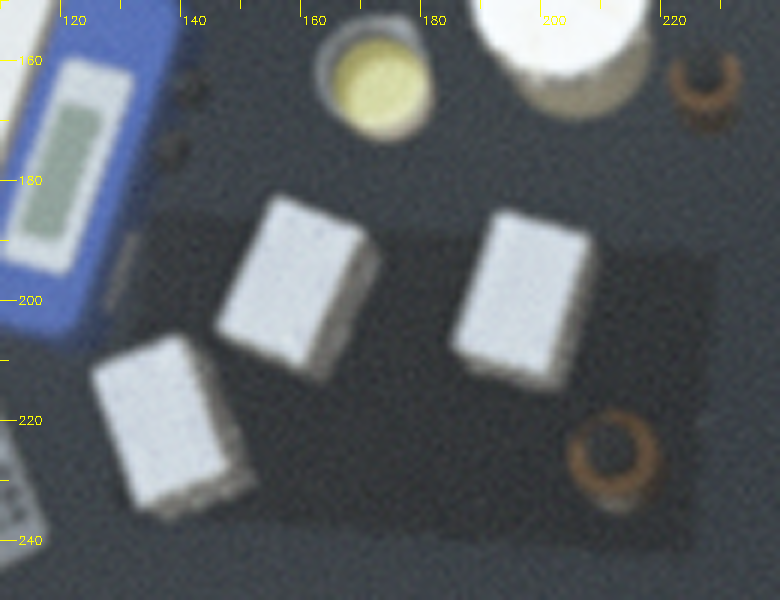

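View pics/c2.png

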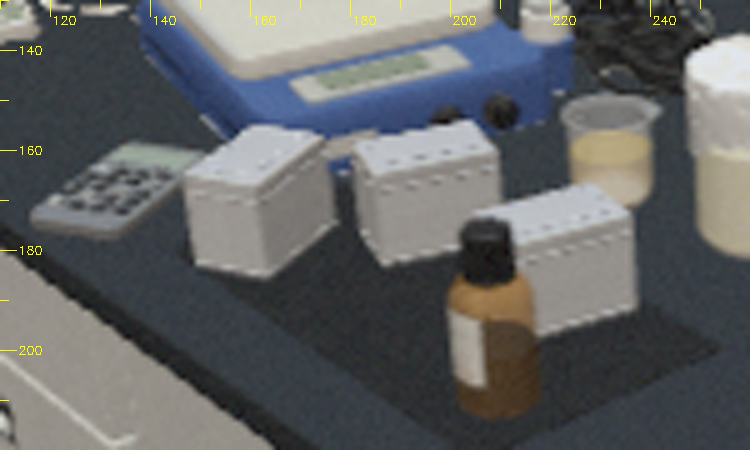

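View pics/c3.png

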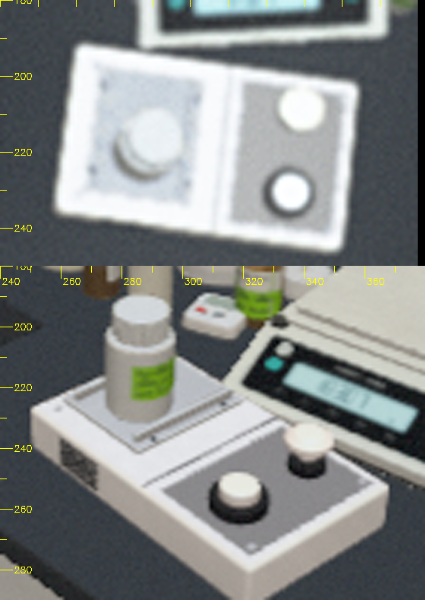

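The crops give the tin lid corners, the housing corners and the start button. In the top view tin A is centred near (136,220), B (158,197) and C (197,199). The vacant place is near (177,228) between A and the amber bottle (212,226). Start is the lower button at top px (331,230). Next I fit poses from both views, leaving heights free.

```bash
cat > vis.py <<'E'
import numpy as np, cv2, json
from scipy.optimize import least_squares
from workcell import r, vision, kinematics
CM={n:vision.camera_model(n) for n in("scene","top")}
def proj(n,X):
    c=CM[n];K=np.array([[c["fx"],0,c["cx"]],[0,c["fy"],c["cy"]],[0,0,1]])
    return cv2.projectPoints(np.asarray(X,float).reshape(-1,3),cv2.Rodrigues(c["R"])[0],c["t"],K,c["D"])[0].reshape(-1,2)
def place(p,M):
    c,s=np.cos(p[3]),np.sin(p[3]);M=np.asarray(M,float)
    return np.c_[p[0]+c*M[:,0]-s*M[:,1],p[1]+s*M[:,0]+c*M[:,1],p[2]+M[:,2]]
def fit(obs,p0,loss="soft_l1"):
    # obs: list of (cam, model xyz, pixel)
    def f(p):
        out=[]
        for n,m,px in obs: out+=list(proj(n,place(p,[m]))[0]-px)
        return np.array(out)
    s=least_squares(f,p0,loss=loss); return s.x,f(s.x)
E
cat > m1.py <<'E'
from vis import *
np.set_printoptions(precision=4,suppress=True)
T=lambda X,Y:np.array([110+(X+.5)/6-.5,150+(Y+.5)/6-.5])
S=lambda X,Y:np.array([110+(X+.5)/5-.5,130+(Y+.5)/5-.5])
T3=lambda X,Y:np.array([255+X/3.797-.4,180+Y/3.797-.4])
S3=lambda X,Y:np.array([240+X/3.038-.4,180+(Y-265.8)/3.038-.4])
a,b=.043,.028
tins={"A":([(90,372),(182,333),(230,468),(137,508)],[(185,175),(255,127),(330,141),(264,189)]),
"B":([(280,197),(366,235),(302,368),(217,328)],[(355,145),(478,122),(500,152),(372,175)]),
"C":([(500,211),(592,238),(547,375),(455,347)],[None,(590,184),(633,208),None])}
# model corner order in top image: far-left, far-right, near-right, near-left  (x far, y left)
M=[(a,b,0),(a,-b,0),(-a,-b,0),(-a,b,0)]
# scene pixel order: A: left=near-left, back=far-left, right=far-right, front=near-right ; B,C: far-left? checked by residuals
order={"A":[3,0,1,2],"B":[3,0,1,2],"C":[3,0,1,2]}
res={}
for k,(tp,sp) in tins.items():
    best=None
    for rot in range(4):
        obs=[("top",M[i],T(*tp[i])) for i in range(4)]
        obs+=[("scene",M[(i+rot)%4],S(*sp[i])) for i in range(4) if sp[i]]
        p,e=fit(obs,[.6,.2,.07,0.])
        if best is None or np.abs(e).sum()<np.abs(best[1]).sum(): best=(p,e,rot)
    print(k,best[0],"rot",best[2],"rms",np.sqrt((best[1]**2).mean()));res[k]=best[0].tolist()
# shaker (z = housing top)
obs=[("top",m,T3(*q)) for m,q in zip([(.08,.135,0),(.08,-.135,0),(-.08,-.135,0),(-.08,.135,0)],[(78,44),(357,84),(341,249),(56,213)])]
obs+=[("scene",m,S3(*q)) for m,q in zip([(-.08,.135,0),(-.08,-.135,0),(.08,-.135,0)],[(32,412),(248,572),(387,486)])]
p,e=fit(obs,[.6,-.1,.05,0]);print("shaker",p,e);res["shaker"]=p.tolist()
tri=lambda q:fit([("top",(0,0,0),q[0]),("scene",(0,0,0),q[1])],[.6,0,.05,0])
B=place([p[0],p[1],0,p[3]],[(-.035,-.078,.072),(0,.062,.063)]);print("btn,deck model",B)
x,e=tri((T3(289,190),S3(241,486)));print("btn tri",x[:3],e)
x,e=tri((T3(157,136),S3(140,308)));print("jar cap tri",x[:3],e);res["jar"]=x[:3].tolist()
x,e=tri((T(612,452),S(487,228)));print("amber cap",x[:3],e)
# mat: right edge corners only + edges -> pixel rays at z=.003
def ray(n,px,z):
    return fit([(n,(0,0,z),px)],[.6,0,0,0])[0] if 0 else least_squares(lambda q:proj(n,[[q[0],q[1],z]])[0]-px,[.6,.1]).x
for q in[(717,252),(692,552),(145,213),(250,527),(400,460)]:print("mat",q,ray("top",T(*q),.003))
for q in[(718,350),(500,450)]:print("mat scene",q,ray("scene",S(*q),.003))
json.dump(res,open("poses.json","w"))
E
python3 m1.py
```

```text
A [0.4325 0.378  0.0696 0.4566] rot 3 rms 0.5938617919488915
B [ 0.5193  0.3072  0.0716 -0.3616] rot 3 rms 0.45442970876756206
C [ 0.5181  0.1687  0.0749 -0.2276] rot 3 rms 0.43792762788636624
shaker [ 0.4723 -0.2349  0.0482 -0.0865] [-0.3072  0.1862 -0.094  -0.2298  0.0982  0.2007 -0.1947 -0.5422 -1.9491
 -0.8017  0.1353  0.4762  1.1242  0.306 ]
btn,deck model [[ 0.4307 -0.3096  0.072 ]
 [ 0.4777 -0.1731  0.063 ]]
btn tri [ 0.4333 -0.3093  0.0695] [ 0.354  -0.365  -0.3267  0.0685]
jar cap tri [ 0.4613 -0.1736  0.1607] [-0.0569  0.0621  0.062  -0.0127]
amber cap [0.4222 0.1043 0.122 ] [ 0.3582 -0.5157 -0.5447  0.0711]
mat (717, 252) [0.5638 0.0604]
mat (692, 552) [0.3773 0.0639]
mat (145, 213) [0.5695 0.4216]
mat (250, 527) [0.3771 0.3348]
mat (400, 460) [0.4234 0.2462]
mat scene (718, 350) [0.559  0.0577]
mat scene (500, 450) [0.3915 0.0626]
```

Heights agree with the text: lids about 72 mm (70 tin + 3 mat), housing about 48, button about 70, jar cap 161 = 63+97. The mat spans x .375–.565, y .062–.42. The vacant place is (.43,.245), at least 105 mm from every neighbour. Jar first.

```bash
cat > arm.py <<'E'
import numpy as np, json
from workcell import r, vision, kinematics
P=json.load(open("poses.json"))
def R(psi):
    y=np.array([-np.sin(psi),np.cos(psi),0]);z=np.array([0,0,-1.]);return np.c_[np.cross(y,z),y,z]
def fz(n=8):
    v=[]
    for _ in range(n): v.append(r.current_ft_force()[2]); r.sleep(.02)
    return np.mean(v)
def st(s): print(s,"t",round(r.current_clock(),2),"pos",np.round(r.current_position(),4),"open",round(r.current_opening(),4),"F",np.round(r.current_ft_force(),2))
E
python3 - <<'E'
from arm import *
j=P["jar"];g=.063+.052+.054
r.reach([j[0],j[1],.30],R(-.0865));st("above")
r.servo_line([j[0],j[1],g],v=.15);st("down")
r.clamp(30);st("clamped")
r.servo_line([j[0],j[1],.33],v=.2);st("lift")
V=(.430,.245)
r.reach([*V,.30],R(0));st("over V")
r.servo_line([*V,g-.060+.004],v=.15)
r.servo_line([*V,g-.060+.001],v=.03);st("set")
r.open_gripper();st("open")
r.servo_line([*V,.26],v=.2)
E
```

```text
above t 3.17 pos [ 0.4617 -0.1729  0.3   ] open 0.0854 F [ 0.96 -0.18 -0.16]
down t 4.19 pos [ 0.4617 -0.1739  0.1696] open 0.0854 F [-0.07 -0.68  0.08]
clamped t 4.56 pos [ 0.4617 -0.1735  0.1694] open 0.0565 F [0.12 0.91 2.29]
lift t 5.52 pos [ 0.4606 -0.1731  0.329 ] open 0.0565 F [-1.22  0.85 -0.72]
over V t 7.07 pos [0.4305 0.2437 0.3001] open 0.0571 F [ 0.76 -0.55 -1.24]
set t 8.72 pos [0.43   0.2452 0.1102] open 0.0568 F [ 0.17 -0.22 -0.43]
open t 9.12 pos [0.4301 0.245  0.1101] open 0.0853 F [ 0.18 -1.02  1.15]
```

Run:
```python
from arm import *
g=.105
for k in "CBA":
    x,y,_,psi=P[k]
    r.reach([x,y,.20],R(psi)); r.sleep(.2); f0=fz(15)
    r.servo_line([x,y,g],v=.12); r.clamp(60); st(k+" clamped")
    r.servo_line([x,y,g+.03],v=.06); r.sleep(.4); f1=fz(15)
    print(k,"weight kg",(f0-f1)/9.81)
    if f0-f1>3.5: print("LOADED",k); st("held"); break
    r.servo_line([x,y,g+.001],v=.05); r.open_gripper(); r.servo_line([x,y,.20],v=.15)
```

```text
C clamped t 12.38 pos [0.5188 0.1696 0.1059] open 0.0555 F [-1.49  2.08  6.26]
C weight kg 0.5751488721651915
LOADED C
held t 13.68 pos [0.5181 0.1687 0.135 ] open 0.0552 F [-0.27 -0.18 -6.  ]
```

Tin C weighs 0.575 kg, so it is the loaded one. I'll put it on the deck, checking force at rail height.

Run:
```python
from arm import *
from vis import cv2
x,y,_,psi=P["C"];d=(.4777,-.1731);s=-.0865
r.servo_line([x,y,.32],v=.15)
r.reach([*d,.30],R(s));r.sleep(.3);f0=fz();st("over")
r.servo_line([*d,.180],v=.12)
r.servo_line([*d,.169],v=.03);r.sleep(.1);f=fz();print("dF at rail level",f-f0)
if abs(f-f0)<1.5:
    for z in(.166,.164,.162,.160): r.servo_line([*d,z],v=.03);r.sleep(.1);print(z,fz()-f0)
    r.open_gripper();r.sleep(.2);st("open");r.servo_line([*d,.30],v=.15)
    r.reach([.43,.1,.35],R(0))
for n in("scene","top"):cv2.imwrite(f"pics/{n}1.png",vision.capture(n)[:,:,::-1])
a=cv2.imread("pics/top1.png")[180:250,255:365];b=cv2.imread("pics/scene1.png")[180:290,240:380]
a=cv2.resize(a,None,fx=4,fy=4,interpolation=2);b=cv2.resize(b,None,fx=2.5,fy=2.5,interpolation=2)
c=np.zeros((280+275,440,3),np.uint8);c[:280]=a;c[280:,:350]=b;cv2.imwrite("pics/c4.png",c);st("end")
```

```text
over t 16.79 pos [ 0.4778 -0.1728  0.3   ] open 0.0556 F [-0.42 -0.93 -5.62]
dF at rail level -0.12285405764118806
0.166 0.25592142693919584
0.164 3.0522343065439674
0.162 3.611660733641886
0.16 4.313148577920986
open t 21.23 pos [ 0.4777 -0.1731  0.16  ] open 0.0857 F [ 0.11  0.37 -0.57]
end t 23.8 pos [0.4302 0.0991 0.35  ] open 0.0856 F [-0.1  -0.13  0.43]
```

View pics/c4.png

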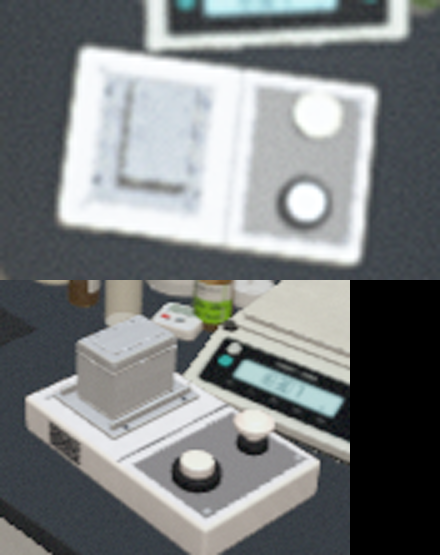

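View pics/scene1.png

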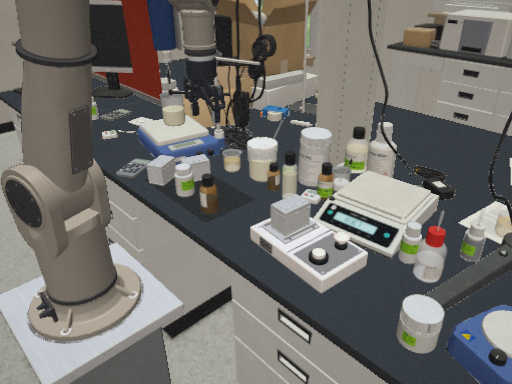

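The tin stands flat between the rails (scene px ~(290,215)), and the contact forces match the deck sinking. The jar stands upright in the vacant place at (184,180), and the other objects look unmoved. Now the start button.

Run:
```python
from arm import *
from vis import cv2
b=(.432,-.3095)
r.clamp(20)
r.reach([*b,.30],R(-.0865));r.sleep(.3);f0=fz();st("over")
r.servo_line([*b,.155],v=.12);r.servo_line([*b,.147],v=.03)
z=.147
while z>.134:
    z-=.001;r.servo_line([*b,z],v=.03);r.sleep(.08);f=fz(4)-f0;print(round(z,3),round(r.current_position()[2],4),round(f,2))
    if f>12: break
r.sleep(.2)
r.servo_line([*b,.30],v=.15)
r.reach([.43,.1,.35],R(0));r.open_gripper();st("end")
for n in("scene","top"):cv2.imwrite(f"pics/{n}2.png",vision.capture(n)[:,:,::-1])
```

```text
over t 26.73 pos [ 0.4322 -0.3092  0.3001] open -0.0001 F [-0.79  0.34 -0.01]
0.146 0.146 0.03
0.145 0.145 0.03
0.144 0.1441 1.94
0.143 0.1431 2.19
0.142 0.1421 2.66
0.141 0.1411 3.29
0.14 0.14 3.62
0.139 0.139 4.95
0.138 0.1386 12.29
end t 36.02 pos [0.43 0.1  0.35] open 0.0854 F [0.16 0.11 0.12]
```

View pics/top2.png

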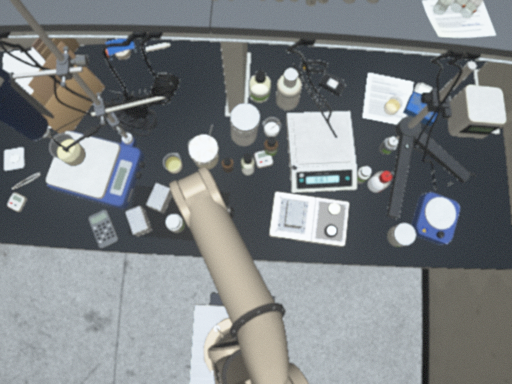

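Run:
```python
import cv2
b=cv2.imread("pics/scene2.png")[140:290,140:380]
cv2.imwrite("pics/c5.png",cv2.resize(b,None,fx=3.3,fy=3.3,interpolation=2))
```

```text
(no output)
```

View pics/c5.png

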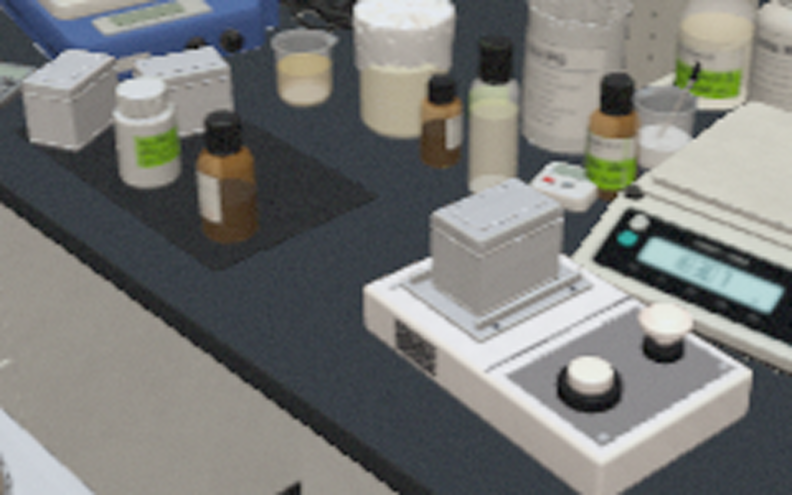

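In both views the jar (top px (174,222)) is upright on the mat and the tin (top px (293,214)) is flat between the rails. Both buttons are up and nothing else has moved.

```bash
python3 -c "
from workcell import r, vision, kinematics
print(r.job_done())"
```

```text
the job is handed in; nothing more can be done
None
```

The job is handed in: the white jar stands in the vacant place on the mat, the loaded tin (about 0.575 kg, the only one I lifted) stands between the rails on the sunken deck, and the start button was pressed fully down and sprang back, all at about 36 s of the 72 s; the judged result was not shown.

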